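# Find the well-filled hopper tin by feel and pour it into the tray

### The job

One of the two look-alike steel tins in the rack is well filled with bearing balls, the other has just a single ball left: lift a tin out of the rack (the fin on its lid is there for that), tilt it moderately, by some 25 degrees, and hold it still a moment to feel how the weight shifts, putting it back in the rack if it is the nearly empty one. Stand the well-filled tin on the rubber pad and let go, then take it again another way so that it can be tipped right over, pour all its balls, and only those, into the grey tray, and finally stand the emptied tin upright on the pad again. The nearly empty tin must end upright in the rack, and everything else on the table stays where it is.

Things in the scene. Friction and masses are not known exactly. Their poses are not given: they have to be found in the camera images.
- tin_a_mid (a point): centre of a hopper tin, 34 mm above its underside, over the middle of its floor. Two tins, alike outside, opaque, plain sheet steel 2.5 mm thick. Body 58 mm wide (own x), floor 64 mm long (own y), 68 mm tall, z up; closed lid but for the spout. Rests directly on its flat underside.
- tin_a_lip (a point): middle of the lip of tin_a's pouring spout: 76 mm to +y of the tin's centre, 64 mm above its underside, 58 mm wide. The front (+y) wall leans out 35 degrees from vertical, from floor to lip; a solid 8 mm bar runs under the lip outside; the lid ends 40 mm short of it. Balls stay in while the tin leans under 45 degrees to this side; all run out at 75 degrees
- tin_a_fin (a point): middle of the fin grip on tin_a's lid: 10 mm thick in the tin's x, 30 mm long in y, 68 to 99 mm above the underside; this point at 84 mm
- tin_a: tin_a as a body, origin at the middle of its underside. One tin (it varies which) holds five loose steel balls, the other one; each 24 mm, 57 g, rolling on the floor as it is tilted. Empty, a tin weighs 120 to 420 g (gauges differ, so heft may mislead), its own centre of mass 23 mm to +y of the middle, 45 mm above the underside
- tin_b_mid (a point): the same point of the other tin, tin_b, as tin_a_mid: same shape, sizes and axes
- tin_b_lip (a point): the same point of the other tin, tin_b, as tin_a_lip: same shape, sizes and axes
- tin_b_fin (a point): the same point of the other tin, tin_b, as tin_a_fin: same shape, sizes and axes
- tin_b: tin_b as a body, origin at the middle of its underside; all as for tin_a, its weight and contents apart
- rack: fixed grey steel rack, origin at the middle of its underside, z up. Three stalls side by side along its x, centred at x = -74, 0 and +74 mm, y = 0; floor 4 mm thick. The two tins stand in two of the stalls, spouts to the rack's +y; a sleeve stands in the third
- rack_mid (a point): centre of the middle stall's floor. A stall is 70 mm wide in x between dividers 4 mm thick, 44 mm tall above the table; in y it runs from a back wall at -37 mm (34 mm tall) to a low lip at +45 mm (12 mm tall), from this point
- pad_top (a point): centre of the top of the fixed black rubber pad, 140 x 140 mm, 3 mm thick
- tray: fixed grey open tray, origin at the middle of its underside; the same tray as tray_in
- tray_in (a point): centre of the inner floor of the fixed grey open tray, outside 180 mm in its x, 150 mm in its y, 45 mm tall, walls and floor 4 mm
- stall_sleeve_mid (a point): bystander, to be left alone: its centre, half-way up; black plastic pipe sleeve (a short open tube), 62 mm outside, 60 mm tall, upright in the third stall of the rack
- wide_sleeve_mid (a point): bystander, to be left alone: its centre, half-way up; black plastic pipe sleeve, 90 mm outside, 55 mm tall, upright on the table
- tape_core_mid (a point): bystander, to be left alone: its centre, half-way up; empty cardboard tape core, 76 mm outside, 45 mm tall, upright on the table
- low_sleeve_mid (a point): bystander, to be left alone: its centre, half-way up; black plastic pipe sleeve, 80 mm outside, 35 mm tall, upright on the table
- jar_mid (a point): bystander, to be left alone: its centre, half-way up; closed jar, 56 mm diameter, 65 mm tall
- small_sleeve_mid (a point): bystander, to be left alone: its centre, half-way up; small black plastic sleeve, 32 mm outside, 32 mm tall, upright, between pad and tray
Things that resemble listed ones, but are neither listed nor needed, are in the scene too. What is shaped like the tray but brown or red is not meant. What is shaped like the tin_b but pink is not meant.

How it is judged (in metres and radians):
On the way, in this order (a step that is already met when the one before it is completed fails the run):
1. a tin is held off the rack, leaning 12 to 43 degrees, and kept still for 0.4 s (((height (world z) of tin_a_mid above 0.06 m and angle between tin_a_mid's own z axis and vertical between 0.2 and 0.75 rad and angular speed of tin_a below 0.3 rad/s and contact force between the fingers and tin_a above 1 N) or (height (world z) of tin_b_mid above 0.06 m and angle between tin_b_mid's own z axis and vertical between 0.2 and 0.75 rad and angular speed of tin_b below 0.3 rad/s and contact force between the fingers and tin_b above 1 N))), for 0.4 s.
2. a tin stands upright on the pad, let go, and the tray is still empty (contact force between tray and anything else below 0.1 N and ((x of tin_a_mid in the frame of pad_top between -0.06 and 0.06 m and y of tin_a_mid in the frame of pad_top between -0.06 and 0.06 m and z of tin_a_mid in the frame of pad_top between 0.029 and 0.039 m and angle between tin_a_mid's own z axis and vertical below 0.1 rad and linear speed of tin_a below 0.03 m/s and contact force between the fingers and tin_a below 0.05 N) or (x of tin_b_mid in the frame of pad_top between -0.06 and 0.06 m and y of tin_b_mid in the frame of pad_top between -0.06 and 0.06 m and z of tin_b_mid in the frame of pad_top between 0.029 and 0.039 m and angle between tin_b_mid's own z axis and vertical below 0.1 rad and linear speed of tin_b below 0.03 m/s and contact force between the fingers and tin_b below 0.05 N))), for 0.2 s.
3. the five balls lie in the tray (contact force between tray and anything else between 2.5 and 3.1 N), for 0.3 s.
At the end, for the whole second after the job is handed in: The tray carries the weight of exactly five balls (2.5 to 3.1 N, nothing else in it); one tin stands upright (within 6 degrees), at rest and released, with its centre within 60 mm of the pad's centre along each side; the other stands upright at rest in the rack (all of step 3 and (((x of tin_a_mid in the frame of pad_top between -0.06 and 0.06 m and y of tin_a_mid in the frame of pad_top between -0.06 and 0.06 m and z of tin_a_mid in the frame of pad_top between 0.029 and 0.039 m and angle between tin_a_mid's own z axis and vertical below 0.1 rad and linear speed of tin_a below 0.03 m/s and contact force between the fingers and tin_a below 0.05 N) and (x of tin_b_mid in the frame of rack between -0.115 and 0.115 m and y of tin_b_mid in the frame of rack between -0.02 and 0.03 m and z of tin_b_mid in the frame of rack between 0.03 and 0.045 m and angle between tin_b_mid's own z axis and vertical below 0.1 rad and linear speed of tin_b below 0.03 m/s)) or ((x of tin_b_mid in the frame of pad_top between -0.06 and 0.06 m and y of tin_b_mid in the frame of pad_top between -0.06 and 0.06 m and z of tin_b_mid in the frame of pad_top between 0.029 and 0.039 m and angle between tin_b_mid's own z axis and vertical below 0.1 rad and linear speed of tin_b below 0.03 m/s and contact force between the fingers and tin_b below 0.05 N) and (x of tin_a_mid in the frame of rack between -0.115 and 0.115 m and y of tin_a_mid in the frame of rack between -0.02 and 0.03 m and z of tin_a_mid in the frame of rack between 0.03 and 0.045 m and angle between tin_a_mid's own z axis and vertical below 0.1 rad and linear speed of tin_a below 0.03 m/s)))); the robot touches nothing.
It fails at once if a bystander (sleeve, tape core or jar) is shifted more than 20 mm (distance of any of stall_sleeve_mid, wide_sleeve_mid, tape_core_mid, low_sleeve_mid, jar_mid, small_sleeve_mid from where it was at the start of the episode above 0.02 m).
It also fails if it takes over 72 s, if anything falls off the work surface, if the arm or the gripper's body presses on something with over 40 N, if the wrist force passes 120 N, or if a joint passes its speed limit or range.

### The arm

A 6-joint arm with a two-finger parallel gripper is mounted at the origin on the work surface. World frame = base frame: x ahead of the robot, y to its left, z up, the work surface at z = 0. Lengths are in mm, angles in degrees, forces in N, time in s.
With the tool pointing down it reaches from about 400 to 825 mm from the base axis. Payload 7 kg.
Tool frame: the origin (TCP) lies midway between the tips of the shut fingers; the grasp point (between the pads) lies 19 mm behind it (env.grasp_offset is the z of the grasp point in the tool frame, in mm); z points along the fingers, y is the line along which they close (so a half turn about z gives the same grasp; the last joint's range is limited). The gripper opens to 85 mm and grips with 20 to 120 N. Pads are 22 mm wide; open, the fingers measure 114 mm over their backs; the gripper's body (76 mm by 85 mm) begins 54 mm behind the grasp point. The pads swing forward as they close: fully open they stand 13 mm farther back than shut.
Start: joints at [-55.399, 20.546, 0.682, 0, -70.136, -16.507], TCP at [209.613, -641.606, 231.302] pointing down, gripper open.
Joint ranges: [-176.03, 176.03], [-82.01, 121.73], [-58.28, 71.71], [-173.87, 95.51], [-174.79, -0.11], [-173.66, 173.66]. Speed limits (degrees/s): [136.94, 136.94, 172.46, 180, 180, 180].

### API

Orientations are given as a 3x3 rotation matrix whose columns are the frame's x, y, z axes.
In Python, from plant import env gives the robot as it stands.
- The arm moves only by the tool step_arm, never from a script. Its argument "targets" is a list of rows, each an object with "delta_pos": the shift along the tool's x, y, z in mm, a list of three; "rot": the turn, a rotation vector about the tool's x, y, z in degrees, a list of three; "gripper": the finger opening in mm, from 0 to 85.4. In form: [{"delta_pos": [x, y, z], "rot": [wx, wy, wz], "gripper": gripper}, ...]. A call has exactly 5 rows; each row shifts and turns the commanded pose from where the row before left it, along the tool's axes as they then stand; what a row does not reach is not made up. A row lasts 1/10 s, in which the tool goes at most 50 mm and 8.59 degrees, less where a joint would pass 70% of its speed; a pose out of reach is approached as far as the arm can. A call with a gripper value outside its range is refused whole. The fingers move at their own pace and stop on an object; the grip force is fixed at half the most. Time passes only in rows, so rows that do not move let the fingers close, or fill a call up. It gives the time, the measured TCP pose, the force, the opening and the grip force at its end, in the units of the state.
- env.get_state(): the state, without advancing time (a new reading comes with each control period).
- env.snapshot(name): name is "side" or "top"; returns a dict with "color" (480x640x3 uint8, blue, green, red), "fx", "fy", "cx", "cy" (pixels), "D" ([k1, k2, p1, p2, k3] as OpenCV has them; the pictures are not rectified), "R" (3x3) and "t" (3): a world point X has camera coordinates R X + t. Camera axes: x right, y down, z forward; pixel columns grow to the right and rows downward; lengths in mm; the calibration is good to about 2 mm. A picture is of the moment at which its call begins. There is no depth.
- env.job_done(): hands the job in; it is judged then, once.
The state is a dict: "time_s": time; "joints": joint angles; "joint_vel": joint speeds; "joint_efforts": joint torques, N m; "ee_pos": TCP position; "eef_rot": TCP orientation; "contact_force": force on the tool from outside, world axes, zero at the start; "ft_torque": the same for the moment, N m; "width": finger opening in mm; "grasp_force": force on a finger pad.
Only numpy, scipy, OpenCV 4.12 (cv2) and the standard library are available. Lean on these libraries where they do the work, as an engineer would, in place of code of your own. Each camera call takes 0.05 s, during which the arm holds its last target. There are 200 camera calls.

## Working session

There is one attempt and no reset: what is moved stays moved. The work goes in short steps, Python scripts to look and compute and a tool call to move; the robot and the scene stay as the last step left them, time stands still between calls to the robot, and variables do not carry over. Pictures are saved under pics/ and viewed, at most 14 in all, crops included, and the job is handed in when it is done.

Besides the shell and the picture viewer there is one more tool, called as a command line: name --argument value ..., lists and objects as JSON in quotes. step_arm: Moves the arm, as the interface text tells. Its arguments: {"type":"object","properties":{"targets":{"type":"array","items":{"type":"object","properties":{"delta_pos":{"type":"array","items":{"type":"number"}},"rot":{"type":"array","items":{"type":"number"}},"gripper":{"type":"number"}}}}},"required":["targets"]}

```bash
mkdir -p pics; ls; cat > h.py <<'E'
import numpy as np,cv2,sys
sys.path.insert(0,'.')
from plant import env
def snap(n,f=None):
    s=env.snapshot(n)
    if f: cv2.imwrite('pics/'+f,s['color']); np.savez('pics/'+f+'.npz',**s)
    return s
def ray(s,uv,z):
    K=np.array([[s['fx'],0,s['cx']],[0,s['fy'],s['cy']],[0,0,1]],float)
    p=cv2.undistortPoints(np.array(uv,float).reshape(-1,1,2),K,np.array(s['D'],float)).reshape(-1,2)
    R=np.array(s['R']);t=np.array(s['t']);d=np.c_[p,np.ones(len(p))]@R; c=-R.T@t
    return c+d*((z-c[2])/d[:,2])[:,None]
def proj(s,X):
    K=np.array([[s['fx'],0,s['cx']],[0,s['fy'],s['cy']],[0,0,1]],float)
    return cv2.projectPoints(np.array(X,float).reshape(-1,1,3),cv2.Rodrigues(np.array(s['R'],float))[0],np.array(s['t'],float),K,np.array(s['D'],float))[0].reshape(-1,2)
E
python3 - <<'E'
from h import *
for n in('top','side'):
    s=snap(n,n+'0.png'); R=np.array(s['R']); print(n,s['fx'],-R.T@np.array(s['t']),R.round(2).tolist())
st=env.get_state(); print({k:np.round(v,2).tolist() for k,v in st.items()}, env.grasp_offset)
E
```

```text
pics
top 512.1895180307904 [ 361.37859032  -27.89837256 1247.64157854] [[0.02, -1.0, 0.0], [-1.0, -0.02, -0.09], [0.09, -0.0, -1.0]]
side 446.3502894010404 [367.36101246 756.6912049  635.93582556] [[-0.99, -0.14, -0.01], [-0.08, 0.57, -0.81], [0.12, -0.81, -0.58]]
{'time_s': 0.1, 'joints': [-55.4, 20.59, 0.64, -0.02, -70.14, -16.51], 'joint_vel': [0.07, -0.07, 0.16, 0.13, -0.02, -0.04], 'joint_efforts': [-0.0, -58.48, 29.41, 6.95, -0.0, -0.0], 'ee_pos': [209.48, -641.23, 230.46], 'eef_rot': [[-0.95, -0.31, -0.0], [-0.31, 0.95, 0.0], [0.0, 0.0, -1.0]], 'contact_force': [0.2, 0.25, -0.29], 'ft_torque': [0.03, 0.02, 0.0], 'grasp_force': 0.0, 'width': 85.27} -18.700000000000003
```

View pics/top0.png

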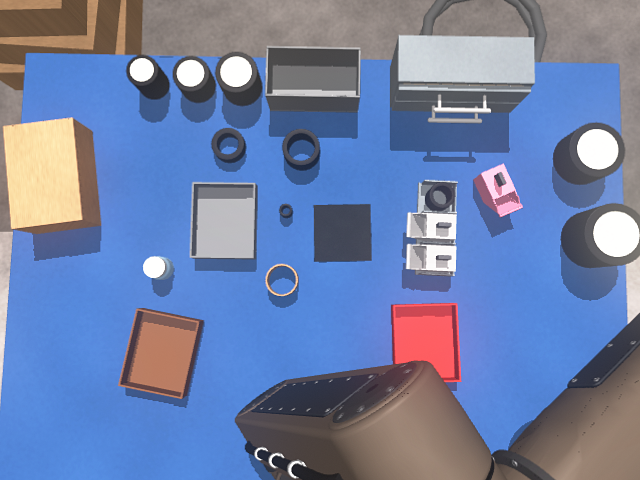

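View pics/side0.png

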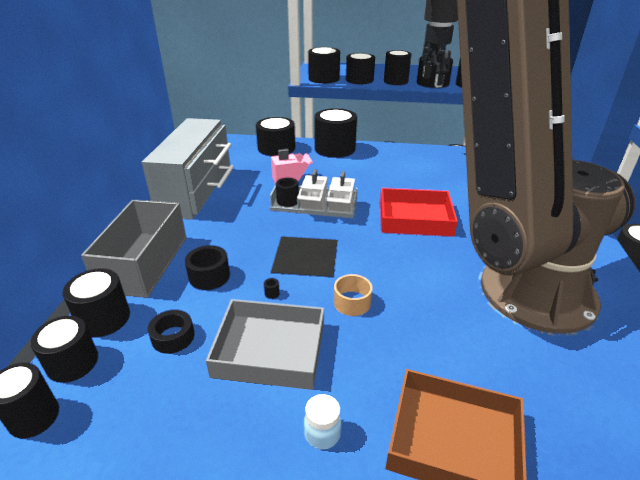

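```bash
python3 - <<'E'
from h import *
s=dict(np.load('pics/top0.png.npz')); im=s['color']
c=im[165:290,390:535]; cv2.imwrite('pics/c1.png',cv2.resize(c,None,fx=4.8,fy=4.8,interpolation=cv2.INTER_CUBIC))
g=cv2.cvtColor(im,cv2.COLOR_BGR2HSV)
def box(m,roi,z,name):
    u0,u1,v0,v1=roi; mm=np.zeros(m.shape,np.uint8); mm[v0:v1,u0:u1]=m[v0:v1,u0:u1]
    cs,_=cv2.findContours(mm,cv2.RETR_EXTERNAL,cv2.CHAIN_APPROX_NONE); k=max(cs,key=cv2.contourArea)
    r=cv2.minAreaRect(k); b=cv2.boxPoints(r); P=ray(s,b,z); print(name,np.round(r[0]),np.round(ray(s,[r[0]],z)[0,:2]),np.round(P[:,:2]).tolist())
box((g[...,2]<70).astype(np.uint8),(305,380,195,270),3,'pad')
gray=((g[...,1]<70)&(g[...,2]>60)).astype(np.uint8)
box(gray,(180,265,175,265),45,'tray')
box(((g[...,1]<60)&(g[...,2]>170)).astype(np.uint8),(400,462,207,242),66,'tinU')
box(((g[...,1]<60)&(g[...,2]>170)).astype(np.uint8),(400,462,242,280),66,'tinD')
dark=(g[...,2]<80).astype(np.uint8)
for n,roi in dict(finU=(434,455,215,236),finD=(434,455,248,268)).items(): box(dark,roi,99,n)
for n,uv,z in(('small',(286,210),32),('tape',(282,280),45),('wide',(301,149),55),('low',(228,144),35),('sleeve',(438,197),64),('jar',(155,266),65)): print(n,ray(s,[uv],z).round()[0,:2])
E
```

```text
Traceback (most recent call last):
ValueError: max() iterable argument is empty
```

View pics/c1.png

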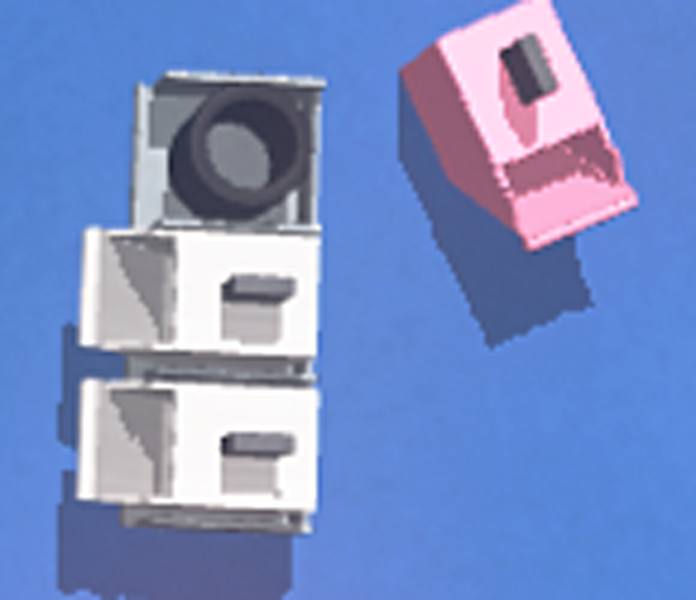

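The crop shows the candidates in the top picture. White tins stand in the rack at about (432,226) and (432,257), and the pink look-alike at (498,190) is ruled out. The grey tray is at (223,220), as against the brown one at (160,350), the red one at (425,340) and the deep grey box at (313,77).

```bash
python3 - <<'E'
from h import *
s=dict(np.load('pics/top0.png.npz')); im=s['color']
g=cv2.cvtColor(im,cv2.COLOR_BGR2HSV)
print('padpx',im[232,342],g[232,342],'tray',g[220,223],'blue',g[290,340])
def box(m,roi,z,name):
    u0,u1,v0,v1=roi; mm=np.zeros(m.shape,np.uint8); mm[v0:v1,u0:u1]=m[v0:v1,u0:u1]
    cs,_=cv2.findContours(mm,cv2.RETR_EXTERNAL,cv2.CHAIN_APPROX_NONE)
    if not cs: print(name,'none'); return
    k=max(cs,key=cv2.contourArea)
    r=cv2.minAreaRect(k); b=cv2.boxPoints(r); P=ray(s,b,z); print(name,np.round(r[0]),np.round(ray(s,[r[0]],z)[0,:2]),np.round(P[:,:2]).tolist())
nb=(g[...,1]<110).astype(np.uint8)
box(nb,(305,380,195,270),3,'pad')
box(nb,(180,265,175,265),45,'tray')
dark=(g[...,2]<140).astype(np.uint8)
for n,roi in dict(finU=(434,455,215,236),finD=(434,455,248,268)).items(): box(dark,roi,95,n)
def c(p): return np.array(p)/4.8+[390,165]
for n,q in dict(U=[(87,228),(82,348),(322,230),(320,355)],D=[(82,378),(80,498),(318,390),(315,510)]).items():
    a=ray(s,c(q[:2]),68); b=ray(s,c(q[2:]),72); print(n,a[:,:2].round().tolist(),b[:,:2].round().tolist())
for n,q in dict(U=[(228,280),(295,280)],D=[(222,440),(295,438)]).items(): print('fintop',n,ray(s,c(q),103)[:,:2].round().tolist())
print('rackcorners',ray(s,c([(135,80),(325,80)]),44)[:,:2].round(),ray(s,c([(125,520),(310,525)]),20)[:,:2].round())
for n,uv,z in(('small',(286,210),32),('tape',(282,280),45),('wide',(301,149),55),('low',(228,144),35),('sleeve',(438,197),64),('jar',(155,266),65)): print(n,ray(s,[uv],z).round()[0,:2])
E
```

```text
padpx [86 71 67] [114  56  86] tray [132   7 193] blue [109 156 220]
pad [342. 232.] [505. -56.] [[572.0, 16.0], [577.0, -123.0], [439.0, -128.0], [433.0, 10.0]]
tray [223. 220.] [524. 227.] [[433.0, 304.0], [617.0, 308.0], [617.0, 149.0], [433.0, 147.0]]
finU [442. 226.] [ 514. -281.] [[511.0, -266.0], [520.0, -267.0], [517.0, -297.0], [508.0, -295.0]]
finD [442. 258.] [ 441. -281.] [[438.0, -266.0], [448.0, -267.0], [444.0, -297.0], [434.0, -295.0]]
U [[547.0, -207.0], [489.0, -205.0]] [[548.0, -320.0], [487.0, -319.0]]
D [[474.0, -205.0], [416.0, -205.0]] [[470.0, -318.0], [412.0, -317.0]]
fintop U [[518.0, -268.0], [519.0, -300.0]]
fintop D [[443.0, -266.0], [444.0, -300.0]]
rackcorners [[ 626. -235.]
 [ 627. -329.]] [[ 408. -234.]
 [ 407. -327.]]
small [553.  80.]
tape [386.  84.]
wide [697.  46.]
low [711. 224.]
sleeve [ 586. -278.]
jar [412. 375.]
```

step_arm --targets '[{"delta_pos": [0,0,0],"rot": [0,0,-8],"gripper": 45},{"delta_pos": [0,0,0],"rot": [0,0,-8],"gripper": 45},{"delta_pos": [0,0,0],"rot": [0,0,-8],"gripper": 45},{"delta_pos": [0,0,0],"rot": [0,0,-8],"gripper": 45},{"delta_pos": [0,0,0],"rot": [0,0,-8],"gripper": 45}]'

```text
time_s: 0.6
ee_pos: [209.5, -641.3, 230.7]
eef_rot: [[-0.524, -0.852, -0.0], [-0.852, 0.524, 0.001], [-0.001, 0.001, -1.0]]
contact_force: [-0.4, 0.6, -0.3]
width: 44.9
grasp_force: 0.0
```

step_arm --targets '[{"delta_pos": [0,0,0],"rot": [0,0,-8],"gripper": 45},{"delta_pos": [0,0,0],"rot": [0,0,-8],"gripper": 45},{"delta_pos": [0,0,0],"rot": [0,0,-8],"gripper": 45},{"delta_pos": [0,0,0],"rot": [0,0,-8],"gripper": 45},{"delta_pos": [0,0,0],"rot": [0,0,0],"gripper": 45}]'

```text
time_s: 1.1
ee_pos: [209.5, -641.4, 230.8]
eef_rot: [[0.004, -1.0, -0.0], [-1.0, -0.004, 0.001], [-0.001, 0.0, -1.0]]
contact_force: [-0.9, -0.4, -0.8]
width: 44.7
grasp_force: 0.0
```

step_arm --targets '[{"delta_pos": [-36,-23,0],"rot": [0,0,0],"gripper": 45},{"delta_pos": [-36,-23,0],"rot": [0,0,0],"gripper": 45},{"delta_pos": [-36,-23,0],"rot": [0,0,0],"gripper": 45},{"delta_pos": [-36,-23,0],"rot": [0,0,0],"gripper": 45},{"delta_pos": [-36,-23,0],"rot": [0,0,0],"gripper": 45}]'

```text
time_s: 1.6
ee_pos: [324.8, -459.8, 231.1]
eef_rot: [[-0.003, -1.0, -0.0], [-1.0, 0.003, 0.0], [-0.0, 0.0, -1.0]]
contact_force: [1.0, -0.4, -0.9]
width: 45.4
grasp_force: 0.0
```

step_arm --targets '[{"delta_pos": [-36,-23,0],"rot": [0,0,0],"gripper": 45},{"delta_pos": [-36,-23,0],"rot": [0,0,0],"gripper": 45},{"delta_pos": [-36,-23,0],"rot": [0,0,0],"gripper": 45},{"delta_pos": [-36,-23,0],"rot": [0,0,0],"gripper": 45},{"delta_pos": [-36,-26,0],"rot": [0,0,0],"gripper": 45}]'

```text
time_s: 2.1
ee_pos: [442.4, -279.6, 231.5]
eef_rot: [[-0.003, -1.0, 0.0], [-1.0, 0.003, 0.0], [-0.0, -0.0, -1.0]]
contact_force: [1.1, -1.5, 0.4]
width: 44.7
grasp_force: 0.0
```

```bash
cat >> h.py <<'E'
def st():
    s=env.get_state(); open('log.txt','a').write(repr([np.array(s['joints']).tolist(),np.array(s['ee_pos']).tolist(),np.array(s['eef_rot']).tolist()])+'\n')
    print('t',round(s['time_s'],2),*[k+str(np.round(s[k],d).tolist()) for k,d in(('joints',1),('ee_pos',1),('eef_rot',3),('contact_force',2),('ft_torque',3),('width',1),('grasp_force',1))])
    return s
E
python3 -c "
from h import *
st()"
```

```text
t 2.1 joints[-10.8, 6.2, -18.3, -0.0, -65.5, 10.6] ee_pos[442.4, -279.6, 231.5] eef_rot[[-0.003, -1.0, 0.0], [-1.0, 0.003, 0.0], [-0.0, -0.0, -1.0]] contact_force[1.1, -1.47, 0.43] ft_torque[-0.052, -0.188, 0.015] width44.7 grasp_force0.0
```

step_arm --targets '[{"delta_pos": [3,0,35],"rot": [0,0,0],"gripper": 45},{"delta_pos": [0,0,40],"rot": [0,0,0],"gripper": 45},{"delta_pos": [0,0,40],"rot": [0,0,0],"gripper": 45},{"delta_pos": [0,0,25],"rot": [0,0,0],"gripper": 45},{"delta_pos": [0,0,14],"rot": [0,0,0],"gripper": 45}]'

```text
time_s: 2.6
ee_pos: [440.5, -283.7, 74.7]
eef_rot: [[-0.003, -1.0, -0.004], [-1.0, 0.003, 0.001], [-0.001, 0.004, -1.0]]
contact_force: [0.3, -0.8, 0.7]
width: 45.0
grasp_force: 0.0
```

```bash
python3 - <<'E'
from h import *
T=[];F=[]
for i in range(4):
    s=snap('side','s1.png' if i==0 else None); q=env.get_state(); F.append(q['contact_force']);T.append(q['ft_torque'])
print(np.mean(F,0),np.std(F,0),np.mean(T,0),np.std(T,0))
st(); s=dict(np.load('pics/s1.png.npz'))
cv2.imwrite('pics/c2.png',cv2.resize(s['color'][110:230,250:410],None,fx=5,fy=5,interpolation=cv2.INTER_CUBIC))
E
```

```text
[0.06794932 0.47680553 0.06689448] [0.54331612 0.6290557  1.06078766] [ 0.01083556  0.05148538 -0.01650083] [0.05708503 0.08241229 0.03312298]
t 2.8 joints[-11.3, 15.6, -29.4, 0.0, -45.1, 11.3] ee_pos[442.2, -284.4, 77.6] eef_rot[[-0.0, -1.0, -0.0], [-1.0, 0.0, -0.0], [0.0, 0.0, -1.0]] contact_force[0.4, 0.27, -0.32] ft_torque[-0.068, -0.024, -0.054] width44.9 grasp_force0.0
```

View pics/c2.png

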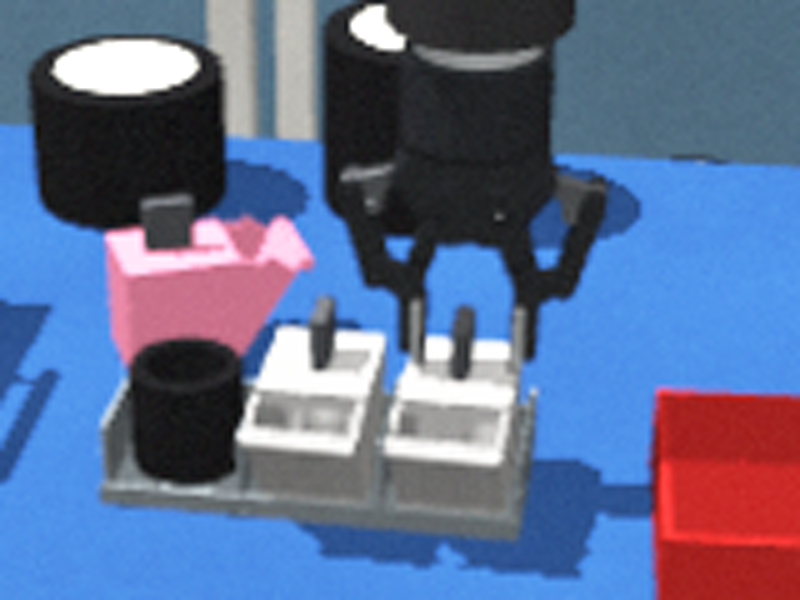

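step_arm --targets '[{"delta_pos": [0,0,2],"rot": [0,0,0],"gripper": 0},{"delta_pos": [0,0,0],"rot": [0,0,0],"gripper": 0},{"delta_pos": [0,0,0],"rot": [0,0,0],"gripper": 0},{"delta_pos": [0,0,0],"rot": [0,0,0],"gripper": 0},{"delta_pos": [0,0,0],"rot": [0,0,0],"gripper": 0}]'

```text
time_s: 3.3
ee_pos: [442.6, -284.4, 76.0]
eef_rot: [[0.002, -1.0, 0.001], [-1.0, -0.002, -0.001], [0.001, -0.001, -1.0]]
contact_force: [0.4, 0.3, 5.5]
width: 9.2
grasp_force: 61.8
```

step_arm --targets '[{"delta_pos": [0,0,-5],"rot": [0,0,0],"gripper": 0},{"delta_pos": [0,0,-15],"rot": [0,0,0],"gripper": 0},{"delta_pos": [0,0,-30],"rot": [0,0,0],"gripper": 0},{"delta_pos": [0,0,-40],"rot": [0,0,0],"gripper": 0},{"delta_pos": [0,0,-30],"rot": [0,0,0],"gripper": 0}]'

```text
time_s: 3.8
ee_pos: [441.7, -284.1, 197.0]
eef_rot: [[0.002, -1.0, -0.0], [-1.0, -0.002, 0.0], [-0.0, 0.0, -1.0]]
contact_force: [0.1, -0.5, -3.2]
width: 9.1
grasp_force: 60.6
```

```bash
cat >> h.py <<'E'
def avg(n,f=None):
    T=[];F=[]
    for i in range(n):
        snap('side',f if i==n-1 else None); q=env.get_state(); F.append(q['contact_force']);T.append(q['ft_torque'])
    print('F',np.mean(F,0).round(2),(np.std(F,0)/n**.5).round(2),'T',np.mean(T,0).round(3),(np.std(T,0)/n**.5).round(3)); st()
E
python3 - <<'E'
from h import *
avg(16,'s2.png')
E
```

```text
F [ 0.    0.05 -3.09] [0.16 0.17 0.36] T [-0.066 -0.041 -0.005] [0.02  0.035 0.007]
t 4.6 joints[-11.3, 8.1, -21.1, -0.0, -60.8, 11.4] ee_pos[442.0, -284.2, 195.1] eef_rot[[0.002, -1.0, -0.0], [-1.0, -0.002, 0.0], [-0.0, 0.0, -1.0]] contact_force[-0.03, -0.05, -3.11] ft_torque[-0.065, -0.01, -0.035] width8.9 grasp_force60.6
```

step_arm --targets '[{"delta_pos": [0,0,0],"rot": [0,5,0],"gripper": 0},{"delta_pos": [0,0,0],"rot": [0,7,0],"gripper": 0},{"delta_pos": [0,0,0],"rot": [0,7,0],"gripper": 0},{"delta_pos": [0,0,0],"rot": [0,5,0],"gripper": 0},{"delta_pos": [0,0,0],"rot": [0,2,0],"gripper": 0}]'

```text
time_s: 5.1
ee_pos: [441.5, -283.3, 194.9]
eef_rot: [[0.004, -1.0, 0.001], [-0.897, -0.004, -0.441], [0.441, 0.001, -0.897]]
contact_force: [-0.5, -1.3, -3.7]
width: 8.9
grasp_force: 60.6
```

```bash
python3 - <<'E'
from h import *
avg(16,'s3.png'); s=snap('top','t3.png'); 
a=np.load('pics/s3.png.npz')['color']; b=s['color']
A=cv2.resize(a[60:200,280:400],None,fx=3.3,fy=3.3,interpolation=cv2.INTER_CUBIC); B=cv2.resize(b[190:330,380:500],None,fx=3.3,fy=3.3,interpolation=cv2.INTER_CUBIC)
cv2.imwrite('pics/c3.png',np.hstack([A,B]))
E
```

```text
F [-0.09  0.13 -3.22] [0.1  0.12 0.12] T [ 1.925  0.008 -0.004] [0.014 0.015 0.01 ]
t 5.9 joints[4.9, 3.5, -44.0, 34.6, -50.4, -29.1] ee_pos[442.0, -284.3, 195.3] eef_rot[[0.001, -1.0, 0.001], [-0.899, -0.001, -0.438], [0.438, 0.0, -0.899]] contact_force[0.53, 0.23, -3.6] ft_torque[1.927, -0.015, 0.028] width9.0 grasp_force60.6
```

View pics/c3.png

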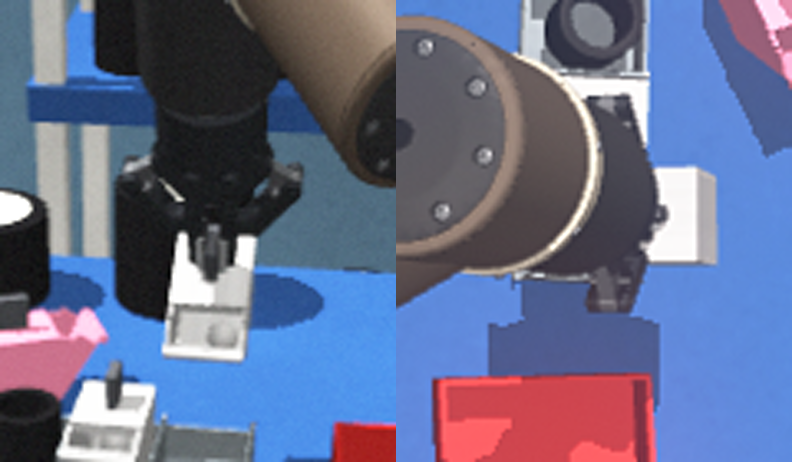

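The left half shows the tin at 26°, spout down, with just one ball at the spout (about (222,333) in the crop). The weight is about 3.2 N, below the 4 N that a well-filled tin must weigh at least. So this is the nearly empty tin, and it goes back.

step_arm --targets '[{"delta_pos": [0,0,0],"rot": [0,-4,0],"gripper": 0},{"delta_pos": [0,0,0],"rot": [0,-7,0],"gripper": 0},{"delta_pos": [0,0,0],"rot": [0,-7,0],"gripper": 0},{"delta_pos": [0,0,0],"rot": [0,-5,0],"gripper": 0},{"delta_pos": [0,0,0],"rot": [0,-3,0],"gripper": 0}]'

```text
time_s: 6.45
ee_pos: [442.9, -284.6, 195.9]
eef_rot: [[0.001, -1.0, 0.002], [-1.0, -0.001, 0.003], [-0.003, -0.002, -1.0]]
contact_force: [-1.0, 0.6, -3.9]
width: 9.0
grasp_force: 60.6
```

step_arm --targets '[{"delta_pos": [0,0,0],"rot": [0,0,0],"gripper": 0},{"delta_pos": [0,0,0],"rot": [0,0,0],"gripper": 0},{"delta_pos": [0,0,20],"rot": [0,0,0],"gripper": 0},{"delta_pos": [0,0,30],"rot": [0,0,0],"gripper": 0},{"delta_pos": [0,0,20],"rot": [0,0,0],"gripper": 0}]'

```text
time_s: 6.95
ee_pos: [440.9, -283.3, 123.7]
eef_rot: [[0.003, -1.0, -0.002], [-1.0, -0.003, -0.001], [0.001, 0.002, -1.0]]
contact_force: [-0.9, 0.1, -4.5]
width: 9.2
grasp_force: 60.6
```

step_arm --targets '[{"delta_pos": [0,0,15],"rot": [0,0,0],"gripper": 0},{"delta_pos": [0,0,12],"rot": [0,0,0],"gripper": 0},{"delta_pos": [0,0,12],"rot": [0,0,0],"gripper": 0},{"delta_pos": [0,0,8],"rot": [0,0,0],"gripper": 0},{"delta_pos": [0,0,2],"rot": [0,0,0],"gripper": 0}]'

```text
time_s: 7.45
ee_pos: [441.8, -284.1, 76.0]
eef_rot: [[0.002, -1.0, -0.001], [-1.0, -0.002, -0.0], [0.0, 0.001, -1.0]]
contact_force: [-3.4, 5.1, 12.0]
width: 9.1
grasp_force: 62.7
```

```bash
python3 - <<'E'
from h import *
avg(3,'s4.png')
E
```

```text
F [ 0.46 -0.01 -2.59] [0.25 0.4  0.33] T [-0.003 -0.023 -0.003] [0.028 0.003 0.009]
t 7.6 joints[-11.3, 15.6, -29.5, 0.0, -44.9, 11.4] ee_pos[442.4, -284.3, 76.7] eef_rot[[0.002, -1.0, 0.001], [-1.0, -0.002, -0.0], [0.0, -0.001, -1.0]] contact_force[0.81, 0.04, -2.77] ft_torque[-0.012, -0.024, -0.003] width9.0 grasp_force60.5
```

step_arm --targets '[{"delta_pos": [0,0,1],"rot": [0,0,0],"gripper": 0},{"delta_pos": [0,0,0],"rot": [0,0,0],"gripper": 45},{"delta_pos": [0,0,0],"rot": [0,0,0],"gripper": 45},{"delta_pos": [0,0,0],"rot": [0,0,0],"gripper": 45},{"delta_pos": [0,0,0],"rot": [0,0,0],"gripper": 45}]'

```text
time_s: 8.1
ee_pos: [442.1, -284.3, 75.5]
eef_rot: [[0.002, -1.0, 0.0], [-1.0, -0.002, -0.0], [0.0, -0.0, -1.0]]
contact_force: [-0.5, 1.1, -0.1]
width: 45.2
grasp_force: 0.0
```

step_arm --targets '[{"delta_pos": [0,0,-20],"rot": [0,0,0],"gripper": 45},{"delta_pos": [0,0,-30],"rot": [0,0,0],"gripper": 45},{"delta_pos": [0,-25,0],"rot": [0,0,0],"gripper": 45},{"delta_pos": [0,-30,0],"rot": [0,0,0],"gripper": 45},{"delta_pos": [0,-19,0],"rot": [0,0,0],"gripper": 45}]'

```text
time_s: 8.6
ee_pos: [517.9, -284.2, 125.8]
eef_rot: [[0.002, -1.0, 0.001], [-1.0, -0.002, -0.0], [0.0, -0.001, -1.0]]
contact_force: [0.0, 1.1, -0.3]
width: 45.0
grasp_force: 0.0
```

step_arm --targets '[{"delta_pos": [0,0,0],"rot": [0,0,0],"gripper": 45},{"delta_pos": [0,0,10],"rot": [0,0,0],"gripper": 45},{"delta_pos": [0,0,20],"rot": [0,0,0],"gripper": 45},{"delta_pos": [0,0,15],"rot": [0,0,0],"gripper": 45},{"delta_pos": [0,0,4],"rot": [0,0,0],"gripper": 45}]'

```text
time_s: 9.1
ee_pos: [513.7, -283.7, 74.0]
eef_rot: [[0.001, -1.0, -0.004], [-1.0, -0.001, 0.001], [-0.001, 0.004, -1.0]]
contact_force: [0.8, -0.6, -0.8]
width: 44.9
grasp_force: 0.0
```

step_arm --targets '[{"delta_pos": [0,0,0],"rot": [0,0,0],"gripper": 45},{"delta_pos": [0,0,0],"rot": [0,0,0],"gripper": 0},{"delta_pos": [0,0,0],"rot": [0,0,0],"gripper": 0},{"delta_pos": [0,0,0],"rot": [0,0,0],"gripper": 0},{"delta_pos": [0,0,0],"rot": [0,0,0],"gripper": 0}]'

```text
time_s: 9.6
ee_pos: [516.6, -284.3, 77.1]
eef_rot: [[0.002, -1.0, 0.001], [-1.0, -0.002, -0.001], [0.001, -0.001, -1.0]]
contact_force: [0.5, 0.8, 2.1]
width: 8.9
grasp_force: 62.2
```

step_arm --targets '[{"delta_pos": [0,0,-5],"rot": [0,0,0],"gripper": 0},{"delta_pos": [0,0,-15],"rot": [0,0,0],"gripper": 0},{"delta_pos": [0,0,-30],"rot": [0,0,0],"gripper": 0},{"delta_pos": [0,0,-40],"rot": [0,0,0],"gripper": 0},{"delta_pos": [0,0,-30],"rot": [0,0,0],"gripper": 0}]'

```text
time_s: 10.1
ee_pos: [515.4, -283.8, 197.5]
eef_rot: [[0.001, -1.0, -0.001], [-1.0, -0.001, 0.001], [-0.001, 0.001, -1.0]]
contact_force: [0.9, 0.3, -6.8]
width: 8.5
grasp_force: 60.8
```

```bash
python3 - <<'E'
from h import *
avg(10,'s5.png')
E
```

```text
F [ 0.1  -0.48 -6.76] [0.25 0.21 0.7 ] T [-0.099 -0.035 -0.001] [0.039 0.058 0.014]
t 10.6 joints[-9.8, 14.1, -13.5, -0.0, -62.6, 9.9] ee_pos[515.4, -283.9, 194.9] eef_rot[[0.002, -1.0, -0.003], [-1.0, -0.002, 0.001], [-0.001, 0.003, -1.0]] contact_force[0.59, 0.6, -7.14] ft_torque[-0.056, 0.019, 0.009] width8.8 grasp_force60.8
```

step_arm --targets '[{"delta_pos": [-10,2,0],"rot": [0,0,0],"gripper": 0},{"delta_pos": [-20,2,0],"rot": [0,0,0],"gripper": 0},{"delta_pos": [-30,2,0],"rot": [0,0,0],"gripper": 0},{"delta_pos": [-35,2,0],"rot": [0,0,0],"gripper": 0},{"delta_pos": [-35,2,0],"rot": [0,0,0],"gripper": 0}]'

```text
time_s: 11.1
ee_pos: [505.2, -152.7, 196.0]
eef_rot: [[0.001, -1.0, -0.001], [-1.0, -0.001, 0.0], [-0.0, 0.001, -1.0]]
contact_force: [0.1, 0.3, -6.9]
width: 8.7
grasp_force: 60.7
```

step_arm --targets '[{"delta_pos": [-35,1,0],"rot": [0,0,0],"gripper": 0},{"delta_pos": [-30,0,0],"rot": [0,0,0],"gripper": 0},{"delta_pos": [-19,0,0],"rot": [0,0,0],"gripper": 0},{"delta_pos": [-8,0,0],"rot": [0,0,0],"gripper": 0},{"delta_pos": [-2,0,0],"rot": [0,0,0],"gripper": 0}]'

```text
time_s: 11.6
ee_pos: [504.4, -59.1, 196.3]
eef_rot: [[0.003, -1.0, -0.0], [-1.0, -0.003, 0.0], [-0.0, 0.0, -1.0]]
contact_force: [0.2, -1.4, -6.3]
width: 8.6
grasp_force: 60.8
```

step_arm --targets '[{"delta_pos": [0,0,15],"rot": [0,0,0],"gripper": 0},{"delta_pos": [0,0,25],"rot": [0,0,0],"gripper": 0},{"delta_pos": [0,0,30],"rot": [0,0,0],"gripper": 0},{"delta_pos": [0,0,20],"rot": [0,0,0],"gripper": 0},{"delta_pos": [0,0,12],"rot": [0,0,0],"gripper": 0}]'

```text
time_s: 12.1
ee_pos: [503.6, -61.1, 92.5]
eef_rot: [[0.001, -1.0, -0.003], [-1.0, -0.001, -0.001], [0.001, 0.003, -1.0]]
contact_force: [-0.1, 0.1, -6.8]
width: 9.2
grasp_force: 60.8
```

step_arm --targets '[{"delta_pos": [0,0,8],"rot": [0,0,0],"gripper": 0},{"delta_pos": [0,0,5],"rot": [0,0,0],"gripper": 0},{"delta_pos": [0,0,3],"rot": [0,0,0],"gripper": 0},{"delta_pos": [0,0,1],"rot": [0,0,0],"gripper": 0},{"delta_pos": [0,0,1],"rot": [0,0,0],"gripper": 0}]'

```text
time_s: 12.6
ee_pos: [505.1, -60.0, 76.9]
eef_rot: [[0.002, -1.0, 0.001], [-1.0, -0.002, 0.0], [-0.0, -0.001, -1.0]]
contact_force: [-0.5, -0.1, -6.6]
width: 8.9
grasp_force: 60.8
```

```bash
python3 - <<'E'
from h import *
avg(3,'s6.png')
E
```

```text
F [-0.01 -0.44 -7.1 ] [0.19 0.35 0.54] T [-0.075 -0.029  0.011] [0.011 0.012 0.018]
t 12.75 joints[15.4, 14.2, -31.6, 0.0, -44.2, -15.3] ee_pos[504.9, -60.0, 76.7] eef_rot[[0.002, -1.0, 0.001], [-1.0, -0.002, 0.0], [-0.0, -0.001, -1.0]] contact_force[-0.13, -1.23, -5.83] ft_torque[-0.069, -0.033, -0.027] width9.0 grasp_force60.8
```

step_arm --targets '[{"delta_pos": [0,0,0.5],"rot": [0,0,0],"gripper": 0},{"delta_pos": [0,0,0.5],"rot": [0,0,0],"gripper": 0},{"delta_pos": [0,0,0.5],"rot": [0,0,0],"gripper": 0},{"delta_pos": [0,0,0],"rot": [0,0,0],"gripper": 0},{"delta_pos": [0,0,0],"rot": [0,0,0],"gripper": 0}]'

```text
time_s: 13.25
ee_pos: [505.1, -60.2, 76.1]
eef_rot: [[0.002, -1.0, 0.001], [-1.0, -0.002, -0.0], [0.0, -0.001, -1.0]]
contact_force: [-3.5, 0.3, 5.7]
width: 8.7
grasp_force: 62.8
```

```bash
python3 - <<'E'
from h import *
avg(3,'s6.png')
E
```

```text
F [-3.93  0.1   6.58] [0.2  0.14 0.13] T [ 0.055  1.466 -0.011] [0.015 0.007 0.006]
t 13.4 joints[15.4, 14.2, -31.6, 0.0, -44.1, -15.3] ee_pos[505.2, -60.2, 76.1] eef_rot[[0.002, -1.0, 0.001], [-1.0, -0.002, -0.0], [0.0, -0.001, -1.0]] contact_force[-3.84, -0.13, 6.73] ft_torque[0.089, 1.481, -0.023] width9.1 grasp_force62.8
```

step_arm --targets '[{"delta_pos": [0,0,-0.5],"rot": [0,0,0],"gripper": 45},{"delta_pos": [0,0,0],"rot": [0,0,0],"gripper": 45},{"delta_pos": [0,0,0],"rot": [0,0,0],"gripper": 45},{"delta_pos": [0,0,-10],"rot": [0,0,0],"gripper": 45},{"delta_pos": [0,0,-30],"rot": [0,0,0],"gripper": 45}]'

```text
time_s: 13.9
ee_pos: [503.0, -60.4, 114.0]
eef_rot: [[0.001, -1.0, -0.005], [-1.0, -0.001, -0.001], [0.001, 0.005, -1.0]]
contact_force: [0.3, -0.0, 0.0]
width: 45.0
grasp_force: 0.0
```

step_arm --targets '[{"delta_pos": [0,0,-40],"rot": [0,0,0],"gripper": 85},{"delta_pos": [0,0,-40],"rot": [0,0,0],"gripper": 85},{"delta_pos": [0,0,-20],"rot": [0,0,0],"gripper": 85},{"delta_pos": [0,0,0],"rot": [0,0,0],"gripper": 85},{"delta_pos": [0,0,0],"rot": [0,0,0],"gripper": 85}]'

```text
time_s: 14.4
ee_pos: [504.7, -60.0, 216.0]
eef_rot: [[0.002, -1.0, 0.001], [-1.0, -0.002, 0.001], [-0.001, -0.001, -1.0]]
contact_force: [-0.5, -0.1, 0.2]
width: 84.6
grasp_force: 0.0
```

```bash
python3 - <<'E'
from h import *
s=st(); 
from scipy.optimize import least_squares
from scipy.spatial.transform import Rotation as Ro
import ast
L=[ast.literal_eval(l) for l in open('log.txt')]
Q=np.radians([l[0] for l in L]);P=np.array([l[1] for l in L]);RR=np.array([l[2] for l in L])
# R = Rz(q1) * Ry(q2-q3) * Rx(s4 q4) * Ry(-q5) * Rx(s6 q6) * R0  (forearm along +x at zero)
def ro(q,s1,s4,s6):
    f=lambda a,x:Ro.from_euler(a,x).as_matrix()
    A=f('z',s1*q[0])@f('y',q[1]-q[2]); B=A@f('x',s4*q[3]); C=B@f('y',-q[4]); return A,C,C@f('x',s6*q[5])
for s1 in(1,):
  for s4 in(1,-1):
    for s6 in(1,-1):
      D=[ro(q,s1,s4,s6)[2].T@R for q,R in zip(Q,RR)]; M=Ro.from_matrix(D); e=(M.mean().inv()*M).magnitude(); print(s1,s4,s6,np.degrees(e).max().round(2),M.mean().as_matrix().round(3).tolist())
      if np.degrees(e).max()<1:
        def fk(q,p):
            a1,b1,d1,l2,a3,l4,d6=p; z=Ro.from_euler('z',q[0]).as_matrix(); A,C,E=ro(q,s1,s4,s6)
            return z@[a1,b1,d1]+z@Ro.from_euler('y',q[1]).as_matrix()@[0,0,l2]+A@[l4,0,a3]+C@[d6,0,0]
        r=least_squares(lambda p:np.ravel([fk(q,p)-x for q,x in zip(Q,P)]),[100,190,400,400,50,400,250]); print(r.x.round(1),np.abs(r.fun).max())
        np.savez('kin.npz',p=r.x,s=[s1,s4,s6],M=M.mean().as_matrix())
im=snap('top','t7.png')['color']
cv2.imwrite('pics/c7.png',cv2.resize(im[170:310,250:450],None,fx=4,fy=4,interpolation=cv2.INTER_CUBIC)); snap('side','s7.png')
E
```

```text
t 14.4 joints[15.4, 5.3, -21.4, -0.0, -63.2, -15.3] ee_pos[504.7, -60.0, 216.0] eef_rot[[0.002, -1.0, 0.001], [-1.0, -0.002, 0.001], [-0.001, -0.001, -1.0]] contact_force[-0.46, -0.06, 0.17] ft_torque[0.001, 0.019, -0.04] width84.6 grasp_force0.0
1 1 1 47.77 [[-0.095, -0.001, 0.996], [-0.995, -0.023, -0.095], [0.023, -1.0, 0.001]]
1 1 -1 62.72 [[-0.076, 0.039, 0.996], [-0.995, -0.073, -0.073], [0.07, -0.997, 0.044]]
1 -1 1 54.37 [[-0.0, 0.0, 1.0], [-0.998, 0.066, -0.0], [-0.066, -0.998, 0.0]]
1 -1 -1 0.0 [[0.0, 0.0, 1.0], [-1.0, 0.0, 0.0], [-0.0, -1.0, 0.0]]
[  93.8 -190.2  276.8  385.9   50.7  367.3  328.9] 65.56742409807146
```

View pics/s7.png

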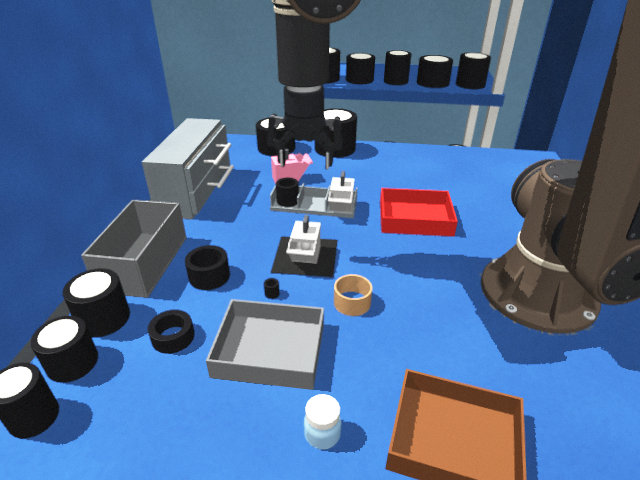

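step_arm --targets '[{"delta_pos": [0,0,0],"rot": [0,-7.5,0],"gripper": 85},{"delta_pos": [0,0,0],"rot": [0,-7.5,0],"gripper": 85},{"delta_pos": [0,0,0],"rot": [0,-7.5,0],"gripper": 85},{"delta_pos": [0,0,0],"rot": [0,-7.5,0],"gripper": 85},{"delta_pos": [0,0,0],"rot": [0,0,0],"gripper": 85}]'

```text
time_s: 15.0
ee_pos: [504.1, -62.9, 212.5]
eef_rot: [[-0.006, -1.0, -0.002], [-0.863, 0.004, 0.504], [-0.504, 0.005, -0.863]]
contact_force: [-0.2, -1.0, 0.1]
width: 85.2
grasp_force: 0.0
```

```bash
python3 -c "
from h import *
st()"
```

```text
t 15.0 joints[-9.4, 13.1, -6.8, -30.6, -77.6, 17.8] ee_pos[504.1, -62.9, 212.5] eef_rot[[-0.006, -1.0, -0.002], [-0.863, 0.004, 0.504], [-0.504, 0.005, -0.863]] contact_force[-0.17, -1.03, 0.07] ft_torque[-1.732, 0.063, -0.01] width85.2 grasp_force0.0
```

step_arm --targets '[{"delta_pos": [0,0,0],"rot": [0,-7.5,0],"gripper": 85},{"delta_pos": [0,0,0],"rot": [0,-7.5,0],"gripper": 85},{"delta_pos": [0,0,0],"rot": [0,-7.5,0],"gripper": 85},{"delta_pos": [0,0,0],"rot": [0,-7.5,0],"gripper": 85},{"delta_pos": [0,0,0],"rot": [0,0,0],"gripper": 85}]'

```text
time_s: 15.5
ee_pos: [503.2, -61.0, 210.4]
eef_rot: [[-0.011, -1.0, -0.004], [-0.494, 0.002, 0.869], [-0.869, 0.011, -0.494]]
contact_force: [-0.4, 0.9, -0.8]
width: 85.0
grasp_force: 0.0
```

```bash
python3 - <<'E'
from h import *
s=st()
from scipy.spatial.transform import Rotation as Ro
import ast
L=[ast.literal_eval(l) for l in open('log.txt')]
Q=np.radians([l[0] for l in L]);P=np.array([l[1] for l in L])
f=lambda a,x:Ro.from_euler(a,x).as_matrix()
rows=[];
for q in Q:
    z=f('z',q[0]);A=z@f('y',q[1]-q[2]);B=A@f('x',-q[3]);C=B@f('y',-q[4])
    rows.append(np.hstack([z,z@f('y',q[1])[:,[2]],A[:,[0,2]],B[:,[1]],C[:,[0]]]))
M=np.vstack(rows); x,_,rk,sv=np.linalg.lstsq(M,P.ravel(),rcond=1e-6); print(x.round(1),rk,np.abs(M@x-P.ravel()).max(),sv.round(2)); np.save('kin.npy',x)
im=snap('top','t8.png')['color']
cv2.imwrite('pics/c8.png',cv2.resize(im[170:310,250:450],None,fx=4,fy=4,interpolation=cv2.INTER_CUBIC))
E
```

```text
t 15.5 joints[-26.6, 27.1, 0.9, -51.5, -97.7, 35.4] ee_pos[503.2, -61.0, 210.4] eef_rot[[-0.011, -1.0, -0.004], [-0.494, 0.002, 0.869], [-0.869, 0.011, -0.494]] contact_force[-0.36, 0.92, -0.85] ft_torque[-2.94, -0.019, 0.041] width85.0 grasp_force0.0
[   0.     0.   198.8  601.6  463.6   -0.  -191.8  373.3] 8 7.958078640513122e-13 [6.52 4.7  4.61 1.05 0.85 0.47 0.34 0.24]
```

View pics/c8.png

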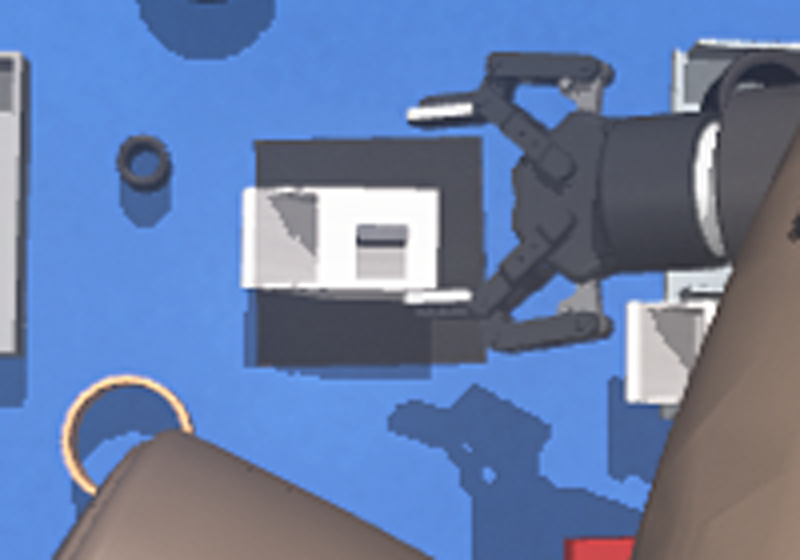

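The crop shows the tin upright on the pad, with its lip edge at (244,187)–(243,287), its back edge at (438,188)–(437,290) and its fin near (382,235). The small sleeve is at (145,163).

```bash
cat > ik.py <<'E'
from h import *
from scipy.optimize import least_squares
from scipy.spatial.transform import Rotation as Ro
K=np.load('kin.npy'); f=lambda a,x:Ro.from_euler(a,x).as_matrix()
M0=np.array([[0,0,1],[-1,0,0],[0,-1,0.]])
def fk(q):
    q=np.radians(q);z=f('z',q[0]);A=z@f('y',q[1]-q[2]);B=A@f('x',-q[3]);C=B@f('y',-q[4])
    return np.hstack([z,z@f('y',q[1])[:,[2]],A[:,[0,2]],B[:,[1]],C[:,[0]]])@K, C@f('x',-q[5])@M0
lo=np.array([-176,-82,-58.2,-173.8,-174.7,-173.6]);hi=np.array([176,121.7,71.7,95.5,-.2,173.6])
def rt(th): # tool angle from down, + = tool on -y side pointing +y
    a=np.radians(th); z=np.array([0,np.sin(a),-np.cos(a)]); y=np.array([-1,0,0.]); return np.c_[np.cross(y,z),y,z]
def ik(p,th,q0):
    R=rt(th)
    def e(q): x,r=fk(q); return np.r_[(x-p),100*Ro.from_matrix(R.T@r).as_rotvec()]
    r=least_squares(e,np.clip(q0,lo+.1,hi-.1),bounds=(lo,hi)); return r.x,np.abs(r.fun).max()
E
python3 - <<'E'
from ik import *
s=dict(np.load('pics/t8.png.npz')); c=lambda p:np.array(p)/4+[250,170]
print(ray(s,c([(244,187),(243,287)]),67)[:,:2].round(1),ray(s,c([(438,188),(437,290)]),71)[:,:2].round(1),ray(s,c([(382,230)]),102)[:,:2].round(1))
q=np.array(env.get_state()['joints']); tx,ty=505,-58
def G2t(gy,gz,th): a=np.radians(th); return np.array([tx,gy+19*np.sin(a),gz-19*np.cos(a)])
path=[]
g=np.array([ty+3,45.]); u=np.array([-np.sin(np.radians(55)),np.cos(np.radians(55))])
for d in(100,50,0): path.append((*(g+d*u),55))
for z in(90,130): path.append((g[0],z,55))
for y in(0,60,120,155): path.append((y,130,55))
for T in range(10,100,10): path.append((155,130,55-T))
for gy,gz,th in path:
    qn,e=ik(G2t(gy,gz,th),th,q); print(np.round([gy,gz,th]),qn.round(),'dq',np.abs(qn-q).max().round(),'e',round(e,2)); q=qn
E
```

```text
[[533.   18.2]
 [474.6  17.6]] [[534.  -94.3]
 [474.6 -94.5]] [[505.  -61.4]]
[-137.  102.   55.] [-29.  36.   0. -46. -89.  44.] dq 9.0 e 0.0
[-96.  74.  55.] [-26.  36.  -3. -48. -85.  46.] dq 5.0 e 0.0
[-55.  45.  55.] [-23.  38.  -6. -50. -80.  48.] dq 4.0 e 0.0
[-55.  90.  55.] [-23.  34.  -6. -50. -83.  44.] dq 4.0 e 0.0
[-55. 130.  55.] [-23.  30.  -5. -49. -86.  41.] dq 3.0 e 0.0
[  0 130  55] [-18.  28.  -8. -52. -82.  39.] dq 4.0 e 0.0
[ 60 130  55] [-13.  26. -11. -55. -79.  37.] dq 5.0 e 0.0
[120 130  55] [ -7.  25. -13. -57. -75.  35.] dq 5.0 e 0.0
[155 130  55] [ -4.  24. -13. -59. -72.  34.] dq 3.0 e 0.0
[155 130  45] [  3.  20. -15. -51. -65.  24.] dq 10.0 e 0.0
[155 130  35] [ 11.  16. -17. -42. -58.  12.] dq 12.0 e 0.0
[155 130  25] [ 20.  13. -19. -30. -52.  -2.] dq 14.0 e 0.0
[155 130  15] [ 28.  12. -23. -18. -49. -17.] dq 15.0 e 0.0
[155 130   5] [ 35.  13. -26.  -5. -49. -32.] dq 15.0 e 0.0
[155 130  -5] [ 41.  14. -28.   5. -51. -44.] dq 12.0 e 0.0
[155 130 -15] [ 45.  17. -29.  13. -56. -54.] dq 10.0 e 0.0
[155 130 -25] [ 49.  21. -28.  18. -62. -61.] dq 7.0 e 0.0
[155 130 -35] [ 52.  25. -28.  22. -68. -66.] dq 6.0 e 0.0
```

step_arm --targets '[{"delta_pos": [0,0,0],"rot": [0,5,0],"gripper": 85},{"delta_pos": [35,0,7],"rot": [0,0,0],"gripper": 85},{"delta_pos": [40,1,9],"rot": [0,0,0],"gripper": 85},{"delta_pos": [40,0,9],"rot": [0,0,0],"gripper": 85},{"delta_pos": [24,0,5],"rot": [0,0,0],"gripper": 85}]'

```text
time_s: 16.05
ee_pos: [503.3, -114.8, 82.7]
eef_rot: [[0.001, -1.0, -0.004], [-0.577, -0.004, 0.817], [-0.817, 0.001, -0.577]]
contact_force: [-0.1, 0.2, 0.6]
width: 84.9
grasp_force: 0.0
```

```bash
python3 -c "
from h import *
snap('top');snap('top');snap('top')
s=st(); d=np.array([504.3,-41.4,34.1])-s['ee_pos']; print('tool delta',np.array(s['eef_rot']).T@d)"
```

```text
t 16.2 joints[-28.1, 35.9, -0.6, -46.1, -88.2, 44.8] ee_pos[503.6, -114.5, 83.9] eef_rot[[0.0, -1.0, -0.004], [-0.575, -0.003, 0.818], [-0.818, 0.002, -0.575]] contact_force[0.36, -0.28, 0.62] ft_torque[-2.514, -0.022, -0.017] width85.2 grasp_force0.0
tool delta [-1.32144911 -1.05679117 88.41978201]
```

step_arm --targets '[{"delta_pos": [-1,-1,12],"rot": [0,0,0],"gripper": 85},{"delta_pos": [0,0,23],"rot": [0,0,0],"gripper": 85},{"delta_pos": [0,0,25],"rot": [0,0,0],"gripper": 85},{"delta_pos": [0,0,18],"rot": [0,0,0],"gripper": 85},{"delta_pos": [0,0,10],"rot": [0,0,0],"gripper": 85}]'

```text
time_s: 16.7
ee_pos: [504.8, -40.6, 35.1]
eef_rot: [[0.003, -1.0, -0.002], [-0.574, -0.003, 0.819], [-0.819, -0.001, -0.574]]
contact_force: [-0.4, -0.4, 0.2]
width: 85.1
grasp_force: 0.0
```

```bash
python3 - <<'E'
from h import *
avg(3,'s9.png'); cv2.imwrite('pics/c9.png',cv2.resize(np.load('pics/s9.png.npz')['color'][80:300,180:440],None,fx=2.7,fy=2.7,interpolation=cv2.INTER_CUBIC))
E
```

```text
F [ 0.13  0.29 -0.25] [0.15 0.34 0.08] T [-2.621  0.005  0.015] [0.018 0.035 0.004]
t 16.85 joints[-22.9, 37.6, -6.1, -49.8, -80.5, 47.6] ee_pos[504.8, -42.3, 35.1] eef_rot[[0.002, -1.0, -0.002], [-0.574, -0.003, 0.819], [-0.819, -0.001, -0.574]] contact_force[0.04, -0.27, -0.29] ft_torque[-2.628, -0.049, 0.01] width85.2 grasp_force0.0
```

View pics/c9.png

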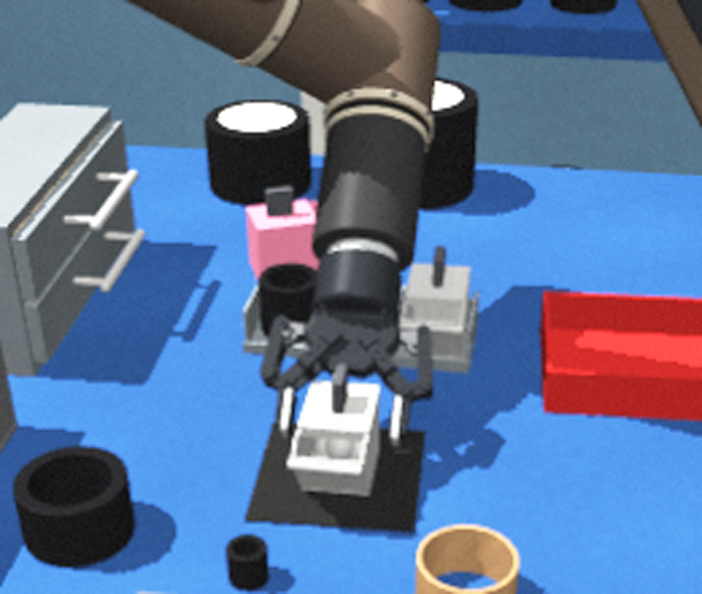

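The crop shows the open fingers straddling the tin at about (335,425), clear of the fin and of the rack.

step_arm --targets '[{"delta_pos": [0,0,0],"rot": [0,0,0],"gripper": 40},{"delta_pos": [0,0,0],"rot": [0,0,0],"gripper": 40},{"delta_pos": [0,0,0],"rot": [0,0,0],"gripper": 40},{"delta_pos": [0,0,0],"rot": [0,0,0],"gripper": 40},{"delta_pos": [0,0,0],"rot": [0,0,0],"gripper": 40}]'

```text
time_s: 17.35
ee_pos: [505.2, -43.7, 35.1]
eef_rot: [[0.002, -1.0, 0.0], [-0.574, -0.001, 0.819], [-0.819, -0.001, -0.574]]
contact_force: [1.0, -5.1, 5.7]
width: 57.6
grasp_force: 57.3
```

step_arm --targets '[{"delta_pos": [-4,0,-3],"rot": [0,0,0],"gripper": 40},{"delta_pos": [-12,0,-8],"rot": [0,0,0],"gripper": 40},{"delta_pos": [-20,0,-14],"rot": [0,0,0],"gripper": 40},{"delta_pos": [-22,0,-16],"rot": [0,0,0],"gripper": 40},{"delta_pos": [-16,0,-11],"rot": [0,0,0],"gripper": 40}]'

```text
time_s: 17.85
ee_pos: [504.6, -42.9, 126.9]
eef_rot: [[0.002, -1.0, -0.001], [-0.574, -0.002, 0.819], [-0.819, -0.001, -0.574]]
contact_force: [1.2, -0.6, -6.9]
width: 57.6
grasp_force: 57.4
```

```bash
python3 - <<'E'
from h import *
avg(4,'s10.png')
E
```

```text
F [ 0.32  0.19 -6.2 ] [0.24 0.39 1.01] T [-4.559 -0.013 -0.036] [0.142 0.026 0.035]
t 18.05 joints[-22.8, 29.8, -4.5, -49.1, -86.5, 40.4] ee_pos[504.5, -42.6, 125.0] eef_rot[[0.001, -1.0, -0.001], [-0.574, -0.001, 0.819], [-0.819, -0.001, -0.574]] contact_force[0.04, -0.77, -6.94] ft_torque[-4.75, -0.014, 0.013] width57.4 grasp_force57.5
```

step_arm --targets '[{"delta_pos": [-5.7,-1,8.2],"rot": [0,0,0],"gripper": 40},{"delta_pos": [-11.5,-2,16.4],"rot": [0,0,0],"gripper": 40},{"delta_pos": [-17.2,-2,24.6],"rot": [0,0,0],"gripper": 40},{"delta_pos": [-20.1,-3,28.7],"rot": [0,0,0],"gripper": 40},{"delta_pos": [-20.1,-3,28.7],"rot": [0,0,0],"gripper": 40}]'

```text
time_s: 18.55
ee_pos: [514.7, 89.8, 123.9]
eef_rot: [[-0.001, -1.0, -0.003], [-0.573, -0.001, 0.82], [-0.82, 0.003, -0.573]]
contact_force: [1.0, 0.0, -6.1]
width: 57.2
grasp_force: 57.5
```

step_arm --targets '[{"delta_pos": [-18.9,-2,27],"rot": [0,0,0],"gripper": 40},{"delta_pos": [-14.3,-2,20.5],"rot": [0,0,0],"gripper": 40},{"delta_pos": [-8.6,0,12.3],"rot": [0,0,0],"gripper": 40},{"delta_pos": [-4,0,5.7],"rot": [0,0,0],"gripper": 40},{"delta_pos": [-1.7,0,2.5],"rot": [0,0,0],"gripper": 40}]'

```text
time_s: 19.05
ee_pos: [518.5, 171.1, 124.4]
eef_rot: [[0.001, -1.0, -0.003], [-0.574, -0.003, 0.819], [-0.819, 0.001, -0.574]]
contact_force: [-0.3, -0.5, -6.4]
width: 57.5
grasp_force: 57.1
```

```bash
python3 - <<'E'
from h import *
avg(3,'s11.png'); cv2.imwrite('pics/c11.png',cv2.resize(np.load('pics/s11.png.npz')['color'][120:400,130:430],None,fx=2.1,fy=2.1,interpolation=cv2.INTER_CUBIC))
E
```

```text
F [ 0.52  0.49 -6.71] [0.09 0.32 0.29] T [-4.661e+00 -1.500e-02 -4.000e-03] [0.042 0.002 0.023]
t 19.2 joints[-4.0, 24.7, -11.6, -58.7, -73.0, 32.8] ee_pos[519.2, 169.8, 124.6] eef_rot[[0.0, -1.0, -0.001], [-0.574, -0.001, 0.819], [-0.819, 0.0, -0.574]] contact_force[0.51, -0.2, -6.44] ft_torque[-4.716, -0.019, 0.016] width57.7 grasp_force57.1
```

View pics/c11.png

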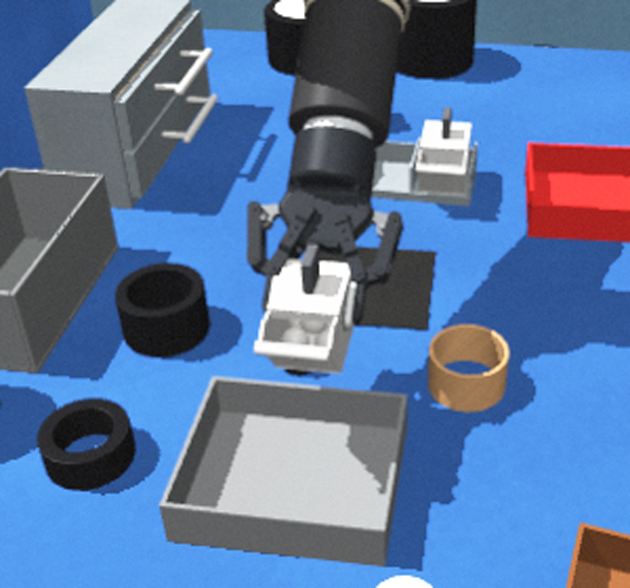

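Several balls show in the spout at (305,328). The tin is held level over the tray's near edge, and the tray is empty.

step_arm --targets '[{"delta_pos": [16.4,0,11.5],"rot": [0,0,0],"gripper": 40},{"delta_pos": [0,0,0],"rot": [0,4,0],"gripper": 40},{"delta_pos": [0,0,0],"rot": [0,5,0],"gripper": 40},{"delta_pos": [0,0,0],"rot": [0,5,0],"gripper": 40},{"delta_pos": [0,0,0],"rot": [0,5,0],"gripper": 40}]'

```text
time_s: 19.7
ee_pos: [519.7, 169.1, 105.0]
eef_rot: [[-0.001, -1.0, 0.0], [-0.811, 0.001, 0.586], [-0.586, 0.0, -0.811]]
contact_force: [-1.9, 0.1, -7.5]
width: 57.3
grasp_force: 58.6
```

step_arm --targets '[{"delta_pos": [0,0,0],"rot": [0,5,0],"gripper": 40},{"delta_pos": [0,0,0],"rot": [0,3,0],"gripper": 40},{"delta_pos": [0,0,0],"rot": [0,3,0],"gripper": 40},{"delta_pos": [0,0,0],"rot": [0,3,0],"gripper": 40},{"delta_pos": [0,0,0],"rot": [0,3,0],"gripper": 40}]'

```text
time_s: 20.2
ee_pos: [518.5, 169.6, 104.7]
eef_rot: [[-0.001, -1.0, -0.002], [-0.946, -0.0, 0.324], [-0.324, 0.002, -0.946]]
contact_force: [-0.0, -0.0, -7.5]
width: 57.6
grasp_force: 58.6
```

step_arm --targets '[{"delta_pos": [0,0,0],"rot": [0,3,0],"gripper": 40},{"delta_pos": [0,0,0],"rot": [0,3,0],"gripper": 40},{"delta_pos": [0,0,0],"rot": [0,3,0],"gripper": 40},{"delta_pos": [0,0,0],"rot": [0,3,0],"gripper": 40},{"delta_pos": [0,0,0],"rot": [0,3,0],"gripper": 40}]'

```text
time_s: 20.7
ee_pos: [518.4, 169.2, 104.5]
eef_rot: [[-0.001, -1.0, -0.002], [-0.998, 0.001, 0.067], [-0.067, 0.002, -0.998]]
contact_force: [-1.0, -0.9, -5.5]
width: 57.4
grasp_force: 59.6
```

step_arm --targets '[{"delta_pos": [0,0,0],"rot": [0,2,0],"gripper": 40},{"delta_pos": [0,0,0],"rot": [0,2,0],"gripper": 40},{"delta_pos": [0,0,0],"rot": [0,2,0],"gripper": 40},{"delta_pos": [0,0,0],"rot": [0,2,0],"gripper": 40},{"delta_pos": [0,0,0],"rot": [0,2,0],"gripper": 40}]'

```text
time_s: 21.2
ee_pos: [518.5, 169.1, 104.5]
eef_rot: [[-0.001, -1.0, -0.002], [-0.994, 0.001, -0.106], [0.106, 0.002, -0.994]]
contact_force: [0.5, 0.2, -6.9]
width: 57.4
grasp_force: 59.4
```

step_arm --targets '[{"delta_pos": [0,0,0],"rot": [0,3,0],"gripper": 40},{"delta_pos": [0,0,0],"rot": [0,3,0],"gripper": 40},{"delta_pos": [0,0,0],"rot": [0,3,0],"gripper": 40},{"delta_pos": [0,0,0],"rot": [0,3,0],"gripper": 40},{"delta_pos": [0,0,0],"rot": [0,3,0],"gripper": 40}]'

```text
time_s: 21.7
ee_pos: [518.9, 169.1, 104.7]
eef_rot: [[-0.001, -1.0, -0.002], [-0.933, 0.002, -0.36], [0.36, 0.001, -0.933]]
contact_force: [-0.4, -0.4, -5.6]
width: 57.6
grasp_force: 59.8
```

step_arm --targets '[{"delta_pos": [0,0,0],"rot": [0,4,0],"gripper": 40},{"delta_pos": [0,0,0],"rot": [0,4,0],"gripper": 40},{"delta_pos": [0,0,0],"rot": [0,3,0],"gripper": 40},{"delta_pos": [0,0,0],"rot": [0,0,0],"gripper": 40},{"delta_pos": [0,0,0],"rot": [0,0,0],"gripper": 40}]'

```text
time_s: 22.2
ee_pos: [519.1, 169.9, 104.5]
eef_rot: [[0.001, -1.0, -0.001], [-0.849, -0.0, -0.529], [0.529, 0.001, -0.849]]
contact_force: [-0.1, 0.3, -4.2]
width: 56.9
grasp_force: 60.1
```

```bash
python3 - <<'E'
from h import *
avg(6,'s12.png'); s=snap('top','t12.png')
a=np.load('pics/s12.png.npz')['color'][200:400,180:400]; b=s['color'][150:290,170:350]
cv2.imwrite('pics/c12.png',np.hstack([cv2.resize(a,(400,364)),cv2.resize(b,(400,364))]))
E
```

```text
F [ 0.2  -0.25 -3.9 ] [0.22 0.3  0.21] T [2.434 0.011 0.017] [0.008 0.004 0.009]
t 22.5 joints[51.6, 26.1, -24.8, 21.0, -66.5, -64.8] ee_pos[519.4, 170.0, 105.3] eef_rot[[0.0, -1.0, 0.001], [-0.849, -0.001, -0.529], [0.529, -0.0, -0.849]] contact_force[-0.19, -0.67, -4.26] ft_torque[2.414, 0.018, 0.04] width57.3 grasp_force60.1
```

View pics/c12.png

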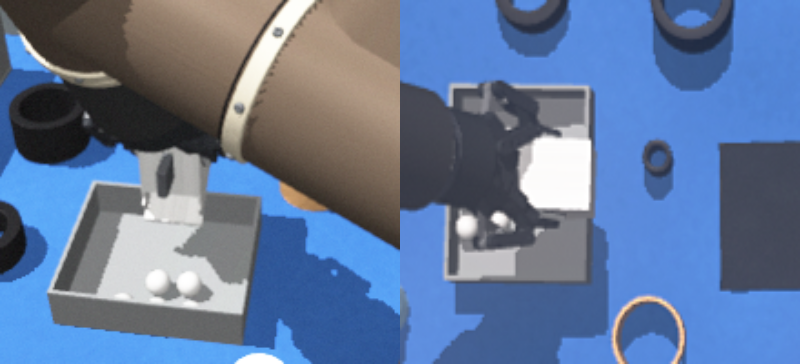

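step_arm --targets '[{"delta_pos": [0,0,0],"rot": [0,-5,0],"gripper": 40},{"delta_pos": [0,0,0],"rot": [0,-5.5,0],"gripper": 40},{"delta_pos": [0,0,0],"rot": [0,-5.5,0],"gripper": 40},{"delta_pos": [0,0,0],"rot": [0,-5.5,0],"gripper": 40},{"delta_pos": [0,0,0],"rot": [0,-5.5,0],"gripper": 40}]'

```text
time_s: 23.05
ee_pos: [519.1, 170.2, 105.5]
eef_rot: [[0.002, -1.0, 0.001], [-0.997, -0.002, -0.083], [0.083, -0.001, -0.997]]
contact_force: [-0.1, -0.4, -4.6]
width: 57.2
grasp_force: 59.9
```

step_arm --targets '[{"delta_pos": [0,0,0],"rot": [0,-5.5,0],"gripper": 40},{"delta_pos": [0,0,0],"rot": [0,-5,0],"gripper": 40},{"delta_pos": [0,0,0],"rot": [0,-5,0],"gripper": 40},{"delta_pos": [0,0,0],"rot": [0,-5,0],"gripper": 40},{"delta_pos": [0,0,0],"rot": [0,-5,0],"gripper": 40}]'

```text
time_s: 23.55
ee_pos: [518.9, 170.4, 105.6]
eef_rot: [[0.003, -1.0, -0.0], [-0.935, -0.003, 0.354], [-0.354, -0.001, -0.935]]
contact_force: [-0.8, -1.8, -4.3]
width: 57.2
grasp_force: 59.9
```

step_arm --targets '[{"delta_pos": [0,0,0],"rot": [0,-5,0],"gripper": 40},{"delta_pos": [0,0,0],"rot": [0,-5,0],"gripper": 40},{"delta_pos": [0,0,0],"rot": [0,-5,0],"gripper": 40},{"delta_pos": [0,0,0],"rot": [0,-5,0],"gripper": 40},{"delta_pos": [0,0,0],"rot": [0,-5,0],"gripper": 40}]'

```text
time_s: 24.05
ee_pos: [519.6, 169.7, 105.7]
eef_rot: [[0.003, -1.0, 0.0], [-0.699, -0.002, 0.715], [-0.715, -0.002, -0.699]]
contact_force: [-0.2, 0.3, -4.3]
width: 57.5
grasp_force: 60.0
```

step_arm --targets '[{"delta_pos": [0,0,0],"rot": [0,-4.5,0],"gripper": 40},{"delta_pos": [0,0,0],"rot": [0,0,0],"gripper": 40},{"delta_pos": [0,0,0],"rot": [0,0,0],"gripper": 40},{"delta_pos": [0,0,0],"rot": [0,0,0],"gripper": 40},{"delta_pos": [0,0,0],"rot": [0,0,0],"gripper": 40}]'

```text
time_s: 24.55
ee_pos: [519.3, 171.0, 105.7]
eef_rot: [[0.003, -1.0, -0.001], [-0.644, -0.003, 0.765], [-0.765, -0.002, -0.644]]
contact_force: [-0.0, 0.1, -5.0]
width: 57.7
grasp_force: 60.1
```

```bash
python3 - <<'E'
from h import *
avg(6,'s13.png'); s=snap('top','t13.png')
a=np.load('pics/s13.png.npz')['color'][200:400,180:400]; b=s['color'][150:290,170:350]
cv2.imwrite('pics/c13.png',np.hstack([cv2.resize(a,(400,364)),cv2.resize(b,(400,364))]))
q=env.get_state(); d=np.array([504.5,-42.9,45])-q['ee_pos']; print('d world',d)
E
```

```text
F [ 0.15 -0.11 -3.99] [0.24 0.26 0.13] T [-3.614 -0.006  0.007] [0.013 0.009 0.017]
t 24.85 joints[-0.8, 23.9, -12.7, -55.7, -68.0, 30.1] ee_pos[519.2, 170.7, 105.2] eef_rot[[0.002, -1.0, -0.001], [-0.643, -0.002, 0.766], [-0.766, -0.001, -0.643]] contact_force[1.29, -0.58, -3.98] ft_torque[-3.599, -0.027, 0.039] width57.5 grasp_force60.1
d world [ -14.69553535 -213.48593836  -60.05124139]
```

View pics/c13.png

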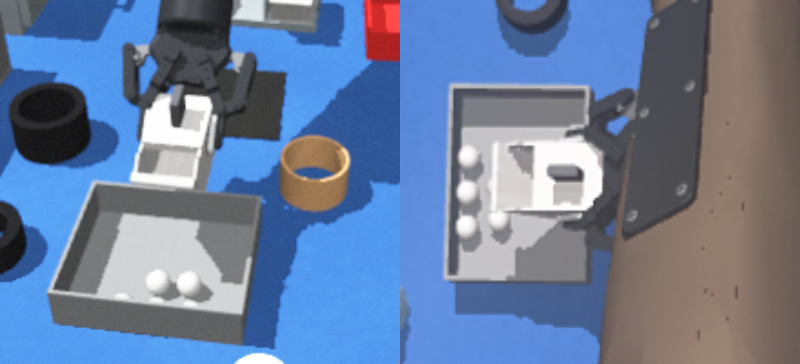

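Five balls show in the tray, in the right half at (468,157), (468,192), (468,227), (499,220) and (495,190), and the tin's spout looks empty. The tool is 5° short of level, so I correct that and go back to the pad.

step_arm --targets '[{"delta_pos": [0,0,0],"rot": [0,-5,0],"gripper": 40},{"delta_pos": [0,0,0],"rot": [0,0,0],"gripper": 40},{"delta_pos": [8.6,2,-12.3],"rot": [0,0,0],"gripper": 40},{"delta_pos": [20.1,3,-28.7],"rot": [0,0,0],"gripper": 40},{"delta_pos": [25.8,3,-36.9],"rot": [0,0,0],"gripper": 40}]'

```text
time_s: 25.4
ee_pos: [511.2, 74.7, 105.4]
eef_rot: [[0.003, -1.0, -0.003], [-0.575, -0.004, 0.818], [-0.818, -0.001, -0.575]]
contact_force: [0.8, -1.2, -3.2]
width: 57.6
grasp_force: 60.2
```

step_arm --targets '[{"delta_pos": [25.8,3,-36.9],"rot": [0,0,0],"gripper": 40},{"delta_pos": [23,3,-32.8],"rot": [0,0,0],"gripper": 40},{"delta_pos": [14.4,1,-20.5],"rot": [0,0,0],"gripper": 40},{"delta_pos": [4.9,0,-7],"rot": [0,0,0],"gripper": 40},{"delta_pos": [0,0,0],"rot": [0,0,0],"gripper": 40}]'

```text
time_s: 25.9
ee_pos: [505.0, -45.0, 104.8]
eef_rot: [[0.0, -1.0, 0.0], [-0.575, 0.0, 0.818], [-0.818, -0.0, -0.575]]
contact_force: [0.3, 0.3, -3.6]
width: 57.2
grasp_force: 60.3
```

step_arm --targets '[{"delta_pos": [16.4,0,11.5],"rot": [0,0,0],"gripper": 40},{"delta_pos": [16.4,0,11.5],"rot": [0,0,0],"gripper": 40},{"delta_pos": [9.8,0,6.9],"rot": [0,0,0],"gripper": 40},{"delta_pos": [4.9,0,3.4],"rot": [0,0,0],"gripper": 40},{"delta_pos": [1.6,0,1.1],"rot": [0,0,0],"gripper": 40}]'

```text
time_s: 26.4
ee_pos: [504.3, -42.7, 44.0]
eef_rot: [[0.0, -1.0, -0.003], [-0.573, -0.002, 0.819], [-0.819, 0.002, -0.573]]
contact_force: [0.2, -0.3, -3.8]
width: 57.1
grasp_force: 60.4
```

```bash
python3 - <<'E'
from h import *
avg(4,'s14.png'); s=snap('side'); cv2.imwrite('pics/c14.png',cv2.resize(s['color'][190:290,240:370],None,fx=5,fy=5,interpolation=cv2.INTER_CUBIC))
E
```

```text
F [-0.05 -0.07 -4.14] [0.15 0.12 0.17] T [-3.865e+00 -1.000e-03 -5.000e-03] [0.036 0.017 0.021]
t 26.6 joints[-23.0, 36.7, -5.9, -49.7, -81.2, 46.8] ee_pos[505.0, -43.5, 45.4] eef_rot[[0.002, -1.0, -0.001], [-0.574, -0.002, 0.819], [-0.819, -0.001, -0.574]] contact_force[-0.15, -0.35, -3.96] ft_torque[-3.794, 0.008, 0.043] width57.4 grasp_force60.0
```

View pics/c14.png

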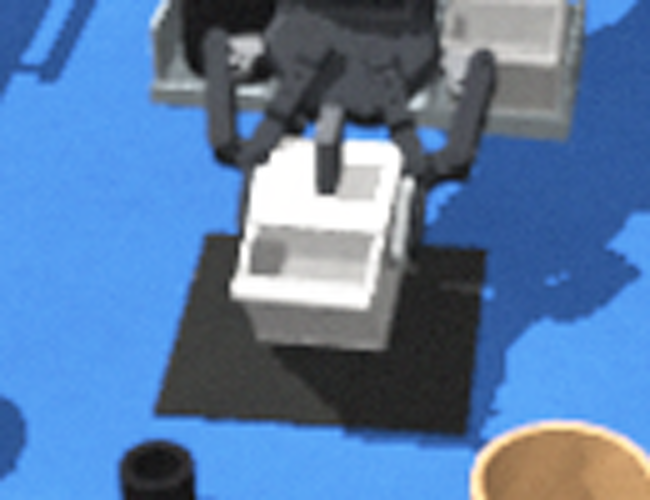

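step_arm --targets '[{"delta_pos": [3.3,0,2.3],"rot": [0,0,0],"gripper": 40},{"delta_pos": [2.5,0,1.7],"rot": [0,0,0],"gripper": 40},{"delta_pos": [1.2,0,0.9],"rot": [0,0,0],"gripper": 40},{"delta_pos": [0.8,0,0.6],"rot": [0,0,0],"gripper": 40},{"delta_pos": [0,0,0],"rot": [0,0,0],"gripper": 40}]'

```text
time_s: 27.15
ee_pos: [504.6, -43.4, 35.3]
eef_rot: [[0.001, -1.0, -0.001], [-0.573, -0.002, 0.819], [-0.819, 0.0, -0.573]]
contact_force: [0.3, 0.6, -3.5]
width: 57.5
grasp_force: 60.5
```

```bash
python3 - <<'E'
from h import *
avg(4)
E
```

```text
F [-0.06  0.25 -3.75] [0.28 0.11 0.07] T [-3.857  0.019  0.021] [0.021 0.015 0.016]
t 27.35 joints[-23.0, 37.6, -6.0, -49.8, -80.6, 47.6] ee_pos[504.7, -43.4, 35.4] eef_rot[[0.001, -1.0, -0.001], [-0.574, -0.002, 0.819], [-0.819, -0.0, -0.574]] contact_force[-0.37, 0.55, -3.62] ft_torque[-3.879, -0.025, 0.035] width57.7 grasp_force60.3
```

step_arm --targets '[{"delta_pos": [0.5,0,0.3],"rot": [0,0,0],"gripper": 40},{"delta_pos": [0,0,0],"rot": [0,0,0],"gripper": 40},{"delta_pos": [0,0,0],"rot": [0,0,0],"gripper": 85},{"delta_pos": [0,0,0],"rot": [0,0,0],"gripper": 85},{"delta_pos": [0,0,0],"rot": [0,0,0],"gripper": 85}]'

```text
time_s: 27.85
ee_pos: [504.7, -43.3, 35.0]
eef_rot: [[0.001, -1.0, -0.001], [-0.573, -0.002, 0.819], [-0.819, -0.0, -0.573]]
contact_force: [0.2, -0.2, 0.5]
width: 85.0
grasp_force: 0.0
```

step_arm --targets '[{"delta_pos": [0,0,0],"rot": [0,0,0],"gripper": 85},{"delta_pos": [0,0,-10],"rot": [0,0,0],"gripper": 85},{"delta_pos": [0,0,-25],"rot": [0,0,0],"gripper": 85},{"delta_pos": [0,0,-30],"rot": [0,0,0],"gripper": 85},{"delta_pos": [0,0,-25],"rot": [0,0,0],"gripper": 85}]'

```text
time_s: 28.35
ee_pos: [504.7, -118.9, 87.5]
eef_rot: [[0.001, -1.0, -0.001], [-0.574, -0.002, 0.819], [-0.819, -0.0, -0.574]]
contact_force: [0.5, -0.8, -0.3]
width: 84.8
grasp_force: 0.0
```

step_arm --targets '[{"delta_pos": [-20,0,-10],"rot": [0,0,0],"gripper": 85},{"delta_pos": [-40,0,-20],"rot": [0,0,0],"gripper": 85},{"delta_pos": [-20,0,-10],"rot": [0,0,0],"gripper": 85},{"delta_pos": [0,0,0],"rot": [0,0,0],"gripper": 85},{"delta_pos": [0,0,0],"rot": [0,0,0],"gripper": 85}]'

```text
time_s: 28.85
ee_pos: [504.8, -104.5, 175.8]
eef_rot: [[0.002, -1.0, -0.0], [-0.574, -0.001, 0.819], [-0.819, -0.002, -0.574]]
contact_force: [0.4, 0.7, -0.7]
width: 85.2
grasp_force: 0.0
```

```bash
python3 - <<'E'
from h import *
avg(3,'s15.png'); s=snap('top','t15.png')
a=np.load('pics/s15.png.npz')['color'][130:390,190:390]; b=s['color'][170:290,180:470]
cv2.imwrite('pics/c15.png',np.vstack([cv2.resize(b,(720,298)),cv2.resize(a,(230,299)) if 0 else cv2.resize(a[40:140],(598,299))[:, :].copy() if 0 else np.pad(cv2.resize(a[20:140],(498,299)),((0,0),(0,222),(0,0)))]))
E
```

```text
F [ 0.02 -0.04 -0.54] [0.4  0.14 0.18] T [-2.663  0.015  0.029] [0.017 0.015 0.015]
t 29.0 joints[-27.4, 28.8, 1.4, -46.8, -94.1, 37.8] ee_pos[504.3, -104.1, 174.1] eef_rot[[-0.001, -1.0, -0.002], [-0.573, -0.001, 0.82], [-0.82, 0.002, -0.573]] contact_force[0.53, 0.28, -0.69] ft_torque[-2.703, -0.019, 0.038] width84.9 grasp_force0.0
```

View pics/c15.png

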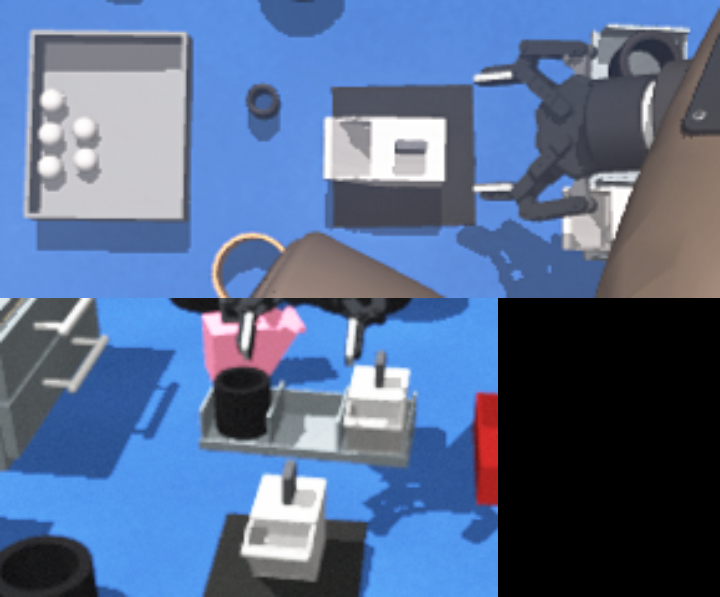

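The picture shows five balls in the tray near (65,130), the emptied tin upright on the pad at (385,150), and the other tin upright in its stall at (378,400). All the bystanders are in place and the gripper is clear.

```bash
python3 -c "
from h import *
print(env.job_done())"
```

```text
the job is handed in; nothing more can be done
None
```

The job is handed in; no verdict came back, but the last pictures show all five balls in the grey tray, the emptied tin upright on the pad, and the one-ball tin upright in the rack, with about 29 s used of the 72 s allowed.

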